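# Tip the turquoise hairpin tin out of its flush pocket and put it in the basket

### The arm

A 7-joint arm with a two-finger parallel gripper is mounted at the origin on the work surface. World frame = base frame: x ahead of the robot, y to its left, z up, the work surface at z = 0. Lengths are in m, angles in rad, forces in N, time in s.
With the tool pointing down it reaches from about 0.4 to 0.875 m from the base axis. Payload 19.3 kg.
Tool frame: the origin (TCP) lies midway between the tips of the shut fingers; the grasp point (between the pads) lies 19 mm behind it; z points along the fingers, y is the line along which they close (so a half turn about z gives the same grasp; the last joint's range is limited). The gripper opens to 85 mm and grips with 20 to 120 N. Pads are 22 mm wide; open, the fingers measure 114 mm over their backs; the gripper's body (76 mm by 85 mm) begins 54 mm behind the grasp point. The pads swing forward as they close: fully open they stand 13 mm farther back than shut.
Start: joints at [1.278, 0.521, -0.036, 1.599, 0.021, 1.021, -0.113], TCP at [0.138, -0.61, 0.231] pointing down, gripper open.
Joint ranges: [-2.91, 2.91], [-0.3, 2.13], [-1.5, 1.42], [0.17, 2.43], [-1.26, 4.41], [0.16, 1.93], [-2.52, 2.52]. Speed limits (rad/s): [1.89, 1.89, 2.39, 2.39, 3.01, 3.01, 3.01].

### API

Orientations are given as [roll, pitch, yaw] about the fixed x, y, z axes, in that order (R = Rz(yaw) Ry(pitch) Rx(roll)).
In Python, from workcell import bot gives the robot as it stands.
- The arm moves only by the tool move_tool, called after ">>>" in YAML: its name, and indented under it one key for each argument. Schema: {"type":"object","properties":{"moves":{"type":"array","items":{"type":"object","properties":{"aperture":{"type":"number"},"trans":{"type":"array","items":{"type":"number"},"minItems":3,"maxItems":3},"turn_vec":{"type":"array","items":{"type":"number"},"minItems":3,"maxItems":3}},"additionalProperties":false,"required":["aperture"]},"minItems":1,"maxItems":5},"force":{"type":"number"},"only":{"type":"string"},"quiet":{"type":"boolean"},"lines":{"type":"string"}},"required":["moves"],"additionalProperties":false}. moves is a list of rows, 1 to 5 of them, each an object with the fields aperture (the finger opening in m), trans (a list: dx, dy, dz in m), turn_vec (a list: a rotation vector rx, ry, rz in rad); a field left out counts as zero (the opening has to be given); each row is the pose to reach, as a shift and turn from the pose commanded when the call began, along the tool's axes at that moment; what a row does not reach only later rows make up. A row lasts 1/8 s, in which the tool goes at most 0.0625 m and 0.188 rad, less where a joint would pass 70% of its speed; a pose out of reach is approached as far as the arm can. The fingers move at their own pace and stop on an object; force is the grip in N (left out, the last holds). Time passes only in rows, so rows that do not move let the fingers close. The tool returns the time, the measured TCP pose, the force, the opening and the grip force at its end. only (a regular expression) keeps the lines of the reply that match it, lines (a string "A,B") keeps lines A to B, and quiet returns only ok. Input that does not fit is refused with a message, and nothing moves.
- bot.observe(): the state, without advancing time (a new reading comes with each control period).
- bot.grab_frame(name): name is "scene" or "top" or "wrist"; returns the picture (480x640x3 uint8, blue, green, red); there is no depth.
- bot.calibration(name): a dict with "vfov" (degrees; the focal length in pixels is half the picture's height over the tangent of half this angle, whatever the lens; pixels are square), "cx", "cy" (the principal point, pixels), "eye" and "attitude" of the camera in the world. Camera axes: x right, y down, z forward; pixel columns grow to the right and rows downward; lengths in m; the calibration is good to about 2 mm. A picture is of the moment at which its call begins: read the wrist's pose just before it. calibration takes no time and is no camera call; for the wrist camera it gives the pose at the moment of the call.
- bot.job_done(): hands the job in; it is judged then, once.
The state is a dict: "clock": time; "qpos": joint angles; "qd": joint speeds; "joint_efforts": joint torques, N m; "position": TCP position; "tool_rot": TCP orientation; "force": force on the tool from outside, world axes, zero at the start; "moment": the same for the moment, N m; "grip_width": finger opening in m; "finger_force": force on a finger pad.
Only numpy, scipy, OpenCV 4.12 (cv2) and the standard library are available. Lean on these libraries where they do the work, as an engineer would, in place of code of your own. Each camera call takes 0.05 s, during which the arm holds its last target. There are 200 camera calls.

### The job

Get the turquoise hairpin tin out of the white fitted organiser: press down on its end beside the black dot so that its other end tips up out of the pocket, then grip it by the raised end and put it in the black wire basket, lying flat on the basket floor. Leave the red tin as it is, flush in its pocket.

Things in the scene. Friction and masses are not known exactly. Their poses are not given: they have to be found in the camera images.
- tin_teal: Turquoise flat tin, 90 (x) x 44 (y) x 20 mm (z), 60 to 130 g; origin: centre of its underside. It starts flush in a pocket, side gaps 3 mm: no grip. Press its top 10 mm from its +x end (black dot) down 18 mm: past 17 degrees it topples and stays tipped 35 degrees against the +x wall. Its -x end rises: corners 6 and 22 mm above the organiser's top, 34 and 23 mm to -x of the tin's first centre.
- tin_red: Red tin of the same size and form, flush in another pocket of the organiser and pointing the same way; origin at the centre of its underside. To be left alone.
- organiser: Fixed white block, 128 (x) x 214 (y) x 60 mm tall; origin: on the table under the middle pocket's tin place. Three pockets 100 x 50 mm at y = -66, 0, 66 mm, the middle one empty; 10 mm black dots on the rim at their +x ends. In each a flat seat 40 mm above the table runs from x = -49 to 3 mm, then a 35 degree ramp falls to the +x wall (x = 51 mm). A tin rocks over the seat's edge.
- basket: Fixed open black wire basket, 240 mm (its x) by 190 mm (its y), 60 mm tall, walls 4 mm, flat floor 4 mm thick, two small copper loops outside the long sides; origin at the centre of its underside, on the table, z up.

How it is judged:
On the way:
1. the turquoise tin is tipped up in its pocket by more than 23 degrees (angle between tin_teal's own z axis and vertical above 0.4 rad and distance of tin_teal from where it was at the start of the episode below 0.035 m), for 0.2 s.
At the end, for the whole second after the job is handed in: The turquoise tin rests in the basket, flat on its floor within 10 degrees (either face up), released and still; the red tin is level within 8 degrees and within 12 mm of where it began, in its pocket (x of tin_teal in the frame of basket between -0.105 and 0.105 m and y of tin_teal in the frame of basket between -0.08 and 0.08 m and z of tin_teal in the frame of basket below 0.032 m and angle between the z axis of tin_teal and the z axis of basket, either way round below 0.18 rad and linear speed of tin_teal below 0.02 m/s and distance of tin_red from where it was at the start of the episode below 0.012 m and angle between tin_red's own z axis and vertical below 0.15 rad); the robot touches nothing.
It fails at once if the red tin is tipped by more than 17 degrees or moved by more than 20 mm (angle between tin_red's own z axis and vertical above 0.3 rad or distance of tin_red from where it was at the start of the episode above 0.02 m).
It also fails if it takes over 48 s, if anything falls off the work surface, if the arm or the gripper's body presses on something with over 40 N, if the wrist force passes 120 N, or if a joint passes its speed limit or range.

## Working session

There is one attempt and no reset: what is moved stays moved. The work goes in short steps, Python scripts to look and compute and a tool call to move; the robot and the scene stay as the last step left them, time stands still between calls to the robot, and variables do not carry over. Pictures are saved under pics/ and viewed, at most 13 in all, crops included, and the job is handed in when it is done.

```bash
ls; mkdir -p pics
```

Run:
```python
from workcell import bot
import cv2
s=bot.observe();print(s)
for n in("top","scene"):
    print(n,bot.calibration(n)); cv2.imwrite(f"pics/{n}0.png",bot.grab_frame(n))
```

```text
pics
workcell.py
{'clock': 0.0, 'qpos': array([ 1.27782613,  0.52203139, -0.03632232,  1.59998523,  0.02118093,
        1.02110231, -0.11279148]), 'qd': array([-2.86201493e-05, -1.35310640e-03, -1.10809454e-03,  8.63802183e-04,
        4.71426762e-04,  1.94877931e-04,  8.69260708e-04]), 'joint_efforts': array([ 4.81211446e-04, -9.27105904e+01,  1.97970405e+00, -3.69942892e+01,
        1.77244894e-02,  8.28851829e-03, -1.21704225e-04]), 'position': array([ 0.1379762 , -0.6092403 ,  0.23072311]), 'tool_rot': array([-3.14045260e+00,  6.75487214e-05,  2.22753995e-01]), 'force': array([ 0.89433902, -0.22134179, -0.18241733]), 'moment': array([ 0.00924588,  0.05404207, -0.01979346]), 'finger_force': 0.0, 'grip_width': 0.08560968640573487}
top {'vfov': 46.251773653233805, 'cx': 310.12074482212984, 'cy': 244.63273423654613, 'eye': array([ 0.49807977, -0.01436431,  0.89485607]), 'attitude': array([-3.06115873e+00, -7.08961571e-04, -1.56361586e+00])}
scene {'vfov': 53.6574594541864, 'cx': 325.0979427037299, 'cy': 233.2878298500674, 'eye': array([1.08928985, 0.20634247, 0.49932468]), 'attitude': array([-2.20298702,  0.01207093,  1.92609548])}
```

View pics/top0.png

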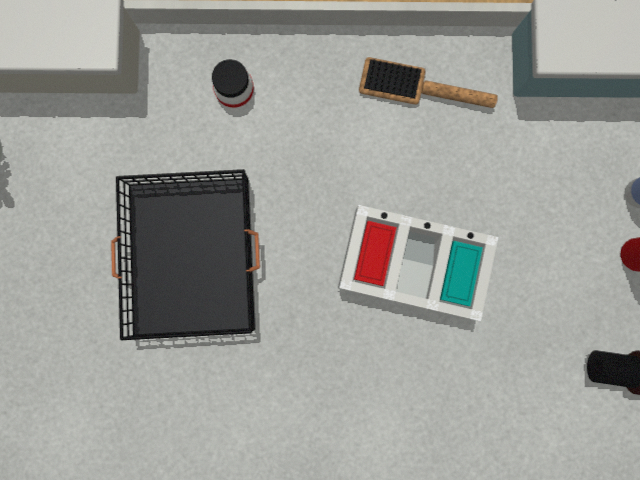

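The top view shows the organiser around (420,263), with red at (376,254), teal at (463,273) and the dots at the top (384,215), (427,225), (470,235). The basket is around (187,255). I'll enlarge the organiser.

Create h.py:
```python
import numpy as np
from scipy.spatial.transform import Rotation as Ro
from workcell import bot
def ray(c,u,v):
    f=240/np.tan(np.radians(c['vfov'])/2)
    return Ro.from_euler('xyz',c['attitude']).as_matrix()@np.array([(u-c['cx'])/f,(v-c['cy'])/f,1])
def at(c,u,v,z):
    d=ray(c,u,v); return c['eye']+d*(z-c['eye'][2])/d[2]
def proj(c,P):
    f=240/np.tan(np.radians(c['vfov'])/2)
    p=Ro.from_euler('xyz',c['attitude']).as_matrix().T@(np.array(P)-c['eye'])
    return p[:2]/p[2]*f+[c['cx'],c['cy']]
def to_tool(P,rpy=None):
    """shift (tool axes) and rotvec from the measured pose to target"""
    s=bot.observe(); R=Ro.from_euler('xyz',s['tool_rot'])
    d=R.inv().apply(np.array(P)-s['position'])
    w=(R.inv()*Ro.from_euler('xyz',rpy)).as_rotvec() if rpy is not None else np.zeros(3)
    return d.round(4),w.round(4)
```

Run:
```python
import cv2
a=cv2.imread('pics/top0.png')[195:335,325:510]
cv2.imwrite('pics/top0c.png',cv2.resize(a,None,fx=4,fy=4,interpolation=cv2.INTER_CUBIC))
```

```text
(no output)
```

View pics/top0c.png

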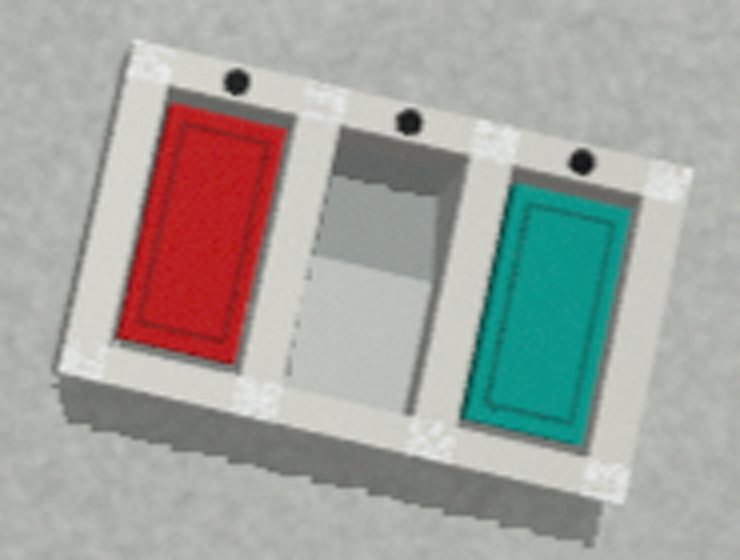

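View pics/scene0.png

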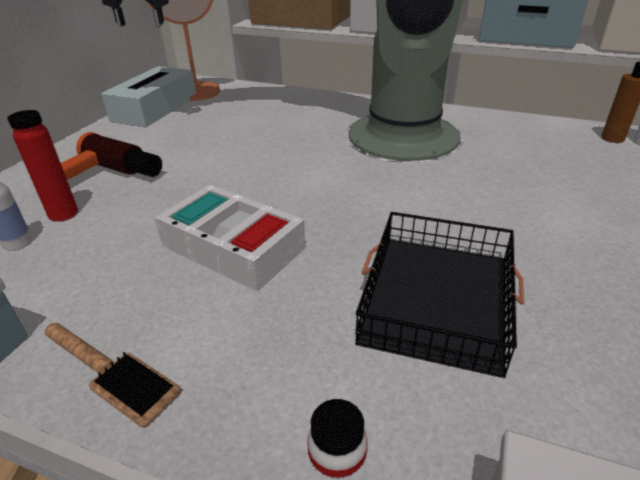

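The crop shows the organiser's top corners at (133,42), (692,170), (622,502), (62,372). The teal tin's corners are at (513,183), (634,210), (585,446), (462,420). The scene view agrees, with teal on the far side from the basket.

Run:
```python
from h import *
c=bot.calibration('top'); cs=bot.calibration('scene')
def g(L,z): return np.array([at(c,325+(u+.5)/4-.5,195+(v+.5)/4-.5,z) for u,v in L])
n=np.linalg.norm
O=g([(133,42),(692,170),(622,502),(62,372)],.06); print('org',O.round(4),n(O[0]-O[1]),n(O[1]-O[2]),n(O[2]-O[3]),n(O[3]-O[0]),O.mean(0))
T=g([(513,183),(634,210),(585,446),(462,420)],.06);print('teal',T.mean(0),n(T[0]-T[1]),n(T[1]-T[2]))
R=g([(168,103),(289,129),(237,364),(115,340)],.06);print('red',R.mean(0))
D=g([(236,82),(409,122),(581,161)],.06);print('dots',D,n(D[0]-D[2]))
v=O[0]-O[1]; x=O[0]+O[1]-O[2]-O[3]; print('yaw',np.arctan2(x[1],x[0]),np.arctan2(-v[0],v[1]))
v=D[0]-D[2];print(np.arctan2(-v[0],v[1]))
B=np.array([at(c,u,v,.06) for u,v in((117,178),(246,171),(254,332),(121,339))]);print('bas',B.round(3),B.mean(0),n(B[0]-B[1]),n(B[1]-B[2]))
x=B[0]+B[1]-B[2]-B[3];print(np.arctan2(x[1],x[0]))
print(proj(cs,O[0]),proj(cs,O[1]),proj(cs,O[2]),proj(cs,O[3]),'bask',[proj(cs,b).round() for b in B])
```

```text
org [[ 0.6253 -0.0856  0.06  ]
 [ 0.5786 -0.2942  0.06  ]
 [ 0.4555 -0.266   0.06  ]
 [ 0.5018 -0.0594  0.06  ]] 0.21373956189672275 0.126336051742996 0.21173290831915048 0.12625884667693243 [ 0.54031589 -0.17629998  0.06      ]
teal [ 0.52448083 -0.23991269  0.06      ] 0.04600202680930946 0.08975418502329961
red [ 0.55358463 -0.11145983  0.06      ]
dots [[ 0.61048642 -0.12417944  0.06      ]
 [ 0.59589567 -0.18878439  0.06      ]
 [ 0.58171751 -0.25284343  0.06      ]] 0.13184108408819054
yaw -0.21739038032671124 -0.22009905903074034
-0.21997889568714746
bas [[0.664 0.277 0.06 ]
 [0.676 0.083 0.06 ]
 [0.436 0.067 0.06 ]
 [0.424 0.263 0.06 ]] [0.54993551 0.17235936 0.06      ] 0.19425207966271132 0.24068015196444809
0.062275768300722664
[251.84483609 259.586177  ] [152.75366776 216.09538097] [207.14079095 183.47178808] [301.06151859 217.89628543] bask [array([511., 344.]), array([351., 311.]), array([386., 211.]), array([509., 230.])]
```

Run:
```python
from h import *
print(to_tool([.5592,-.2476,.20],[np.pi,0,-.219]))
```

```text
(array([ 0.4907, -0.2596,  0.031 ]), array([-1.000e-03,  3.000e-04,  4.418e-01]))
```
>>> move_tool:
  moves:
    - {"aperture":0,"trans":[0.05,-0.027,0],"turn_vec":[0,0,0.06]}
    - {"aperture":0,"trans":[0.10,-0.053,0],"turn_vec":[0,0,0.15]}
    - {"aperture":0,"trans":[0.15,-0.08,0],"turn_vec":[0,0,0.24]}
    - {"aperture":0,"trans":[0.20,-0.106,0],"turn_vec":[0,0,0.33]}
    - {"aperture":0,"trans":[0.25,-0.132,0],"turn_vec":[0,0,0.442]}

```text
clock: 0.72
position: [0.3538, -0.4242, 0.2312]
tool_rot: [-3.141, 0.0, -0.223]
force: [0.9, -1.6, -0.5]
grip_width: -0.0001
finger_force: 0.0
```

Run:
```python
from h import *
print(to_tool([.5592,-.2476,.20],[np.pi,0,-.219]))
```

```text
(array([ 0.1613, -0.2176,  0.0312]), array([-0.0002,  0.0002, -0.0036]))
```

>>> move_tool:
  moves:
    - {"aperture":0,"trans":[0.03,-0.042,0]}
    - {"aperture":0,"trans":[0.064,-0.086,0.01]}
    - {"aperture":0,"trans":[0.096,-0.13,0.016]}
    - {"aperture":0,"trans":[0.13,-0.174,0.024]}
    - {"aperture":0,"trans":[0.161,-0.2176,0.031]}

```text
clock: 1.35
position: [0.5584, -0.2468, 0.1998]
tool_rot: [-3.142, 0.0, -0.219]
force: [0.6, -0.4, 0.1]
grip_width: 0.0
finger_force: 0.0
```

>>> move_tool:
  moves:
    - {"aperture":0}
    - {"aperture":0}

```text
clock: 1.6
position: [0.5568, -0.2484, 0.1999]
tool_rot: [3.141, 0.001, -0.219]
force: [-0.1, -0.4, 0.3]
grip_width: 0.0002
finger_force: 0.0
```

Run:
```python
from h import *
import cv2
c=bot.calibration('wrist'); im=bot.grab_frame('wrist');cv2.imwrite('pics/w1.png',im);print(c)
np.save('w1.npy',c,allow_pickle=True)
print(to_tool([.5592,-.2476,.063],[np.pi,0,-.219]))
```

```text
{'vfov': 70.62717234846271, 'cx': 317.0884598308082, 'cy': 246.97152361635946, 'eye': array([ 0.63644212, -0.26621031,  0.34354203]), 'attitude': array([ 2.81513798e+00, -8.45820908e-04, -1.79035856e+00])}
(array([ 0.0024, -0.002 ,  0.1372]), array([ 0.0005,  0.0006, -0.0012]))
```

View pics/w1.png

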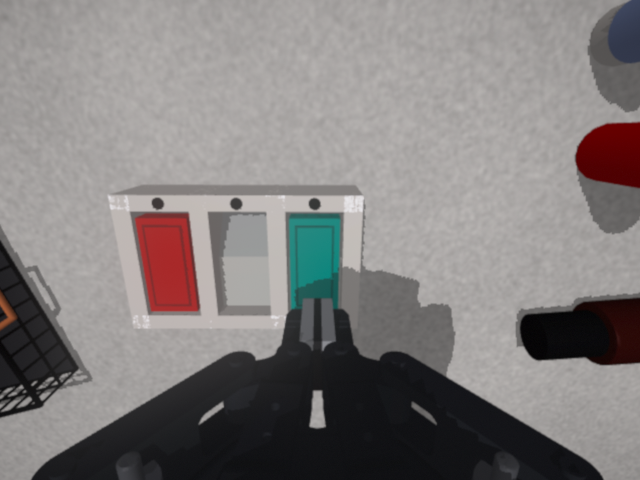

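The wrist view shows the dots at (157,203), (236,203), (314,203). The teal tin's far edge runs from (289,216) to (340,216), and the fingers are shut at (318,320). I'll check these against the top-view result.

Run:
```python
from h import *
c=np.load('w1.npy',allow_pickle=True).item()
for p in((157,203),(236,203),(314,203),(289,216),(340,216),(110,196),(362,196)): print(p,at(c,*p,.06).round(4))
print(proj(c,[.5568,-.2484,.1999]))
```

```text
(157, 203) [ 0.6106 -0.1219  0.06  ]
(236, 203) [ 0.596  -0.1871  0.06  ]
(314, 203) [ 0.5816 -0.2515  0.06  ]
(289, 216) [ 0.5753 -0.2281  0.06  ]
(340, 216) [ 0.5658 -0.2708  0.06  ]
(110, 196) [ 0.6248 -0.0856  0.06  ]
(362, 196) [ 0.5786 -0.2922  0.06  ]
[316.75851028 312.20265257]
```

>>> move_tool:
  moves:
    - {"aperture":0,"trans":[0.002,-0.001,0.04]}
    - {"aperture":0,"trans":[0.003,-0.002,0.085]}
    - {"aperture":0,"trans":[0.003,-0.002,0.12]}
    - {"aperture":0,"trans":[0.003,-0.002,0.13]}
    - {"aperture":0,"trans":[0.003,-0.002,0.13]}

```text
clock: 2.28
position: [0.5604, -0.2476, 0.0708]
tool_rot: [3.141, 0.0, -0.22]
force: [-0.1, -0.3, 0.8]
grip_width: 0.0003
finger_force: 0.0
```

Run:
```python
from h import *
print(to_tool([.560,-.2472,.06],[np.pi,0,-.219]))
```

```text
(array([-0.0004, -0.0003,  0.0108]), array([ 0.0002,  0.0001, -0.0012]))
```

Well aligned. I'll press slowly.

>>> move_tool:
  moves:
    - {"aperture":0,"trans":[0,0,0.006]}
    - {"aperture":0,"trans":[0,0,0.011]}
    - {"aperture":0,"trans":[0,0,0.014]}
    - {"aperture":0,"trans":[0,0,0.017]}
    - {"aperture":0,"trans":[0,0,0.019]}

```text
clock: 2.9
position: [0.5605, -0.2469, 0.0511]
tool_rot: [3.142, 0.0, -0.219]
force: [0.2, -0.2, 0.3]
grip_width: -0.0001
finger_force: 0.0
```

>>> move_tool:
  moves:
    - {"aperture":0,"trans":[0,0,0.002]}
    - {"aperture":0,"trans":[0,0,0.003]}
    - {"aperture":0,"trans":[0,0,0.003]}

```text
clock: 3.28
position: [0.5606, -0.2469, 0.0482]
tool_rot: [-3.142, 0.0, -0.219]
force: [0.2, -0.2, -0.1]
grip_width: 0.0004
finger_force: 0.0
```

Run:
```python
from h import *
import cv2
print(bot.calibration('wrist'));cv2.imwrite('pics/w2.png',np.hstack([bot.grab_frame('wrist')[150:400,150:450],bot.grab_frame('scene')[130:380,100:400]]))
```

```text
{'vfov': 70.62717234846271, 'cx': 317.0884598308082, 'cy': 246.97152361635946, 'eye': array([ 0.64005505, -0.26474545,  0.19192563]), 'attitude': array([ 2.81594985e+00, -5.29255666e-04, -1.79045063e+00])}
```

View pics/w2.png

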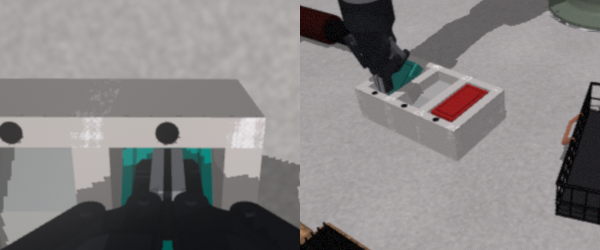

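The scene half shows the teal tin's far end raised, with zero force on the finger. It looks toppled, so I'll retreat and look.

>>> move_tool:
  moves:
    - {"aperture":0,"trans":[0,0,-0.02]}
    - {"aperture":0,"trans":[0,0,-0.06]}
    - {"aperture":0.085,"trans":[-0.03,0,-0.11]}
    - {"aperture":0.085,"trans":[-0.07,0,-0.15]}
    - {"aperture":0.085,"trans":[-0.07,0,-0.15]}

```text
clock: 4.0
position: [0.4916, -0.2322, 0.2028]
tool_rot: [3.141, -0.005, -0.22]
force: [1.3, 0.1, -0.8]
grip_width: 0.0541
finger_force: 0.0
```

>>> move_tool:
  moves:
    - {"aperture":0.085}
    - {"aperture":0.085}

```text
clock: 4.25
position: [0.4925, -0.2315, 0.1977]
tool_rot: [-3.141, 0.001, -0.219]
force: [0.0, -0.3, 0.0]
grip_width: 0.0851
finger_force: 0.0
```

Run:
```python
from h import *
import cv2
c=bot.calibration('wrist');np.save('w3.npy',c,allow_pickle=True)
cv2.imwrite('pics/w3.png',cv2.resize(bot.grab_frame('wrist')[120:420,180:500],None,fx=2,fy=2,interpolation=cv2.INTER_CUBIC))
cv2.imwrite('pics/s3.png',cv2.resize(bot.grab_frame('scene')[150:300,120:320],None,fx=3,fy=3,interpolation=cv2.INTER_CUBIC))
```

```text
(no output)
```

View pics/w3.png

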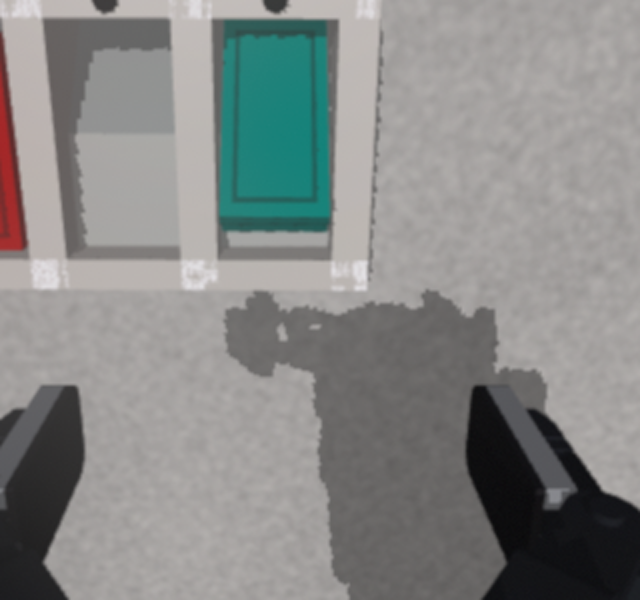

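View pics/s3.png

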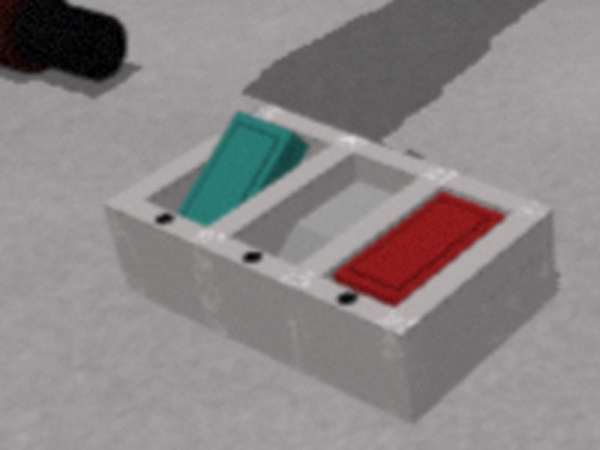

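Both crops show the teal tin tipped, with its raised top edge at (220..330,217) in the wrist crop. Red is flush.

Run:
```python
from h import *
c=np.load('w3.npy',allow_pickle=True).item()
g=lambda u,v,z:at(c,180+(u+.5)/2-.5,120+(v+.5)/2-.5,z)
ex=np.array([np.cos(.219),-np.sin(.219),0]);ey=np.array([np.sin(.219),np.cos(.219),0])
for p in((220,217,.082),(330,217,.082),(220,229,.066),(330,231,.066)):
    P=g(*p)-[.525,-.240,0]; print(p,(P@ex).round(4),(P@ey).round(4))
G=np.array([.525,-.240,0])-.016*ex
print(G,to_tool([G[0],G[1],.062],[np.pi,0,-.219]))
```

```text
(220, 217, 0.082) -0.024 0.0227
(330, 217, 0.082) -0.0241 -0.0209
(220, 229, 0.066) -0.0338 0.0242
(330, 231, 0.066) -0.0347 -0.0224
[ 0.50938216 -0.23652394  0.        ] (array([0.0179, 0.0012, 0.1354]), array([-0.0003,  0.0015,  0.0001]))
```

>>> move_tool:
  moves:
    - {"aperture":0.085,"trans":[0.018,0,0.03]}
    - {"aperture":0.085,"trans":[0.018,0,0.07]}
    - {"aperture":0.085,"trans":[0.018,0,0.11]}
    - {"aperture":0.085,"trans":[0.018,0,0.136]}
    - {"aperture":0.085,"trans":[0.018,0,0.136]}
  force: 60

```text
clock: 4.97
position: [0.5088, -0.235, 0.0602]
tool_rot: [-3.141, 0.004, -0.219]
force: [1.3, -0.4, -0.4]
grip_width: 0.0849
finger_force: 0.0
```

>>> move_tool:
  moves:
    - {"aperture":0.07}
    - {"aperture":0.06}
    - {"aperture":0.05}
    - {"aperture":0.03}
    - {"aperture":0.03}
  force: 60

```text
clock: 5.6
position: [0.5102, -0.2357, 0.0631]
tool_rot: [3.141, -0.001, -0.219]
force: [-1.8, 0.8, 9.2]
grip_width: 0.0422
finger_force: 59.5
```

Run:
```python
from h import *
import cv2
cv2.imwrite('pics/s4.png',np.hstack([cv2.resize(bot.grab_frame('scene')[150:300,120:320],(400,300)),cv2.resize(bot.grab_frame('wrist')[120:420,120:520],(400,300))]))
```

```text
(no output)
```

View pics/s4.png

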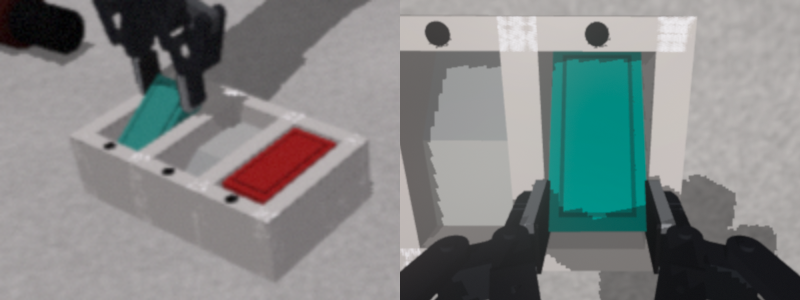

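Gripped at 42 mm opening with 59 N, and the tin is still tipped. Now lift.

>>> move_tool:
  moves:
    - {"aperture":0.03,"trans":[0,0,-0.015]}
    - {"aperture":0.03,"trans":[0,0,-0.045]}
    - {"aperture":0.03,"trans":[0,0,-0.085]}
    - {"aperture":0.03,"trans":[0,0,-0.125]}
    - {"aperture":0.03,"trans":[0,0,-0.145]}
  force: 60

```text
clock: 6.32
position: [0.5103, -0.2358, 0.2105]
tool_rot: [3.141, -0.003, -0.219]
force: [-0.5, 0.3, -0.6]
grip_width: 0.0425
finger_force: 61.2
```

>>> move_tool:
  moves:
    - {"aperture":0.03}
    - {"aperture":0.03}

```text
clock: 6.58
position: [0.5094, -0.2354, 0.2068]
tool_rot: [-3.141, 0.001, -0.219]
force: [-0.3, 0.3, -1.4]
grip_width: 0.0428
finger_force: 61.2
```

Run:
```python
from h import *
print(to_tool([.567,.173,.20],[np.pi,0,.06]))
R=Ro.from_euler('z',.06)*Ro.from_euler('y',-.611)*Ro.from_euler('x',np.pi)
print(to_tool([.567,.173,.20],R.as_euler('xyz')))
import cv2
cv2.imwrite('pics/s5.png',np.hstack([cv2.resize(bot.grab_frame('scene')[100:300,100:367],(400,300)),cv2.resize(bot.grab_frame('wrist')[120:420,120:520],(400,300))]))
```

```text
(array([-0.0326, -0.4112,  0.0069]), array([-2.000e-04,  7.000e-04, -2.792e-01]))
(array([-0.0326, -0.4112,  0.0069]), array([ 0.0851,  0.6077, -0.2705]))
```

View pics/s5.png

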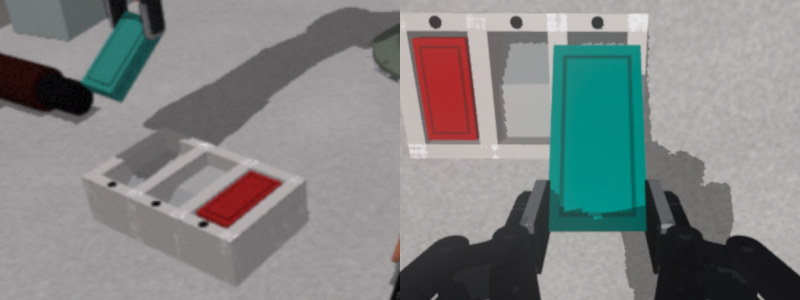

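The tin is held at the same attitude relative to the gripper, and red is untouched. Traversing while levelling.

>>> move_tool:
  moves:
    - {"aperture":0.03,"trans":[-0.004,-0.03,0],"turn_vec":[0.01,0.06,-0.03]}
    - {"aperture":0.03,"trans":[-0.007,-0.08,0],"turn_vec":[0.02,0.16,-0.07]}
    - {"aperture":0.03,"trans":[-0.011,-0.13,0],"turn_vec":[0.035,0.26,-0.12]}
    - {"aperture":0.03,"trans":[-0.015,-0.18,0],"turn_vec":[0.05,0.36,-0.16]}
    - {"aperture":0.03,"trans":[-0.018,-0.23,0],"turn_vec":[0.062,0.45,-0.2]}

```text
clock: 7.3
position: [0.5407, -0.0156, 0.2065]
tool_rot: [-3.126, -0.438, -0.027]
force: [1.2, -1.0, 0.0]
grip_width: 0.0423
finger_force: 61.2
```

Run:
```python
from h import *
R=Ro.from_euler('z',.06)*Ro.from_euler('y',-.611)*Ro.from_euler('x',np.pi)
print(to_tool([.567,.173,.18],R.as_euler('xyz')))
```

```text
(array([ 0.008 , -0.1887,  0.036 ]), array([ 0.0278,  0.1721, -0.0764]))
```

>>> move_tool:
  moves:
    - {"aperture":0.03,"trans":[0.002,-0.045,0.006],"turn_vec":[0.006,0.043,-0.019]}
    - {"aperture":0.03,"trans":[0.004,-0.09,0.016],"turn_vec":[0.014,0.086,-0.038]}
    - {"aperture":0.03,"trans":[0.006,-0.14,0.026],"turn_vec":[0.021,0.13,-0.058]}
    - {"aperture":0.03,"trans":[0.008,-0.189,0.036],"turn_vec":[0.028,0.172,-0.076]}
    - {"aperture":0.03,"trans":[0.008,-0.189,0.036],"turn_vec":[0.028,0.172,-0.076]}

```text
clock: 7.92
position: [0.574, 0.1555, 0.2097]
tool_rot: [3.128, -0.55, 0.055]
force: [1.0, -0.2, -1.6]
grip_width: 0.0421
finger_force: 61.2
```

>>> move_tool:
  moves:
    - {"aperture":0.03}
    - {"aperture":0.03}

```text
clock: 8.18
position: [0.5735, 0.1546, 0.2092]
tool_rot: [3.127, -0.548, 0.056]
force: [-0.3, 0.4, -0.9]
grip_width: 0.0424
finger_force: 61.2
```

Run:
```python
from h import *
R=Ro.from_euler('z',.06)*Ro.from_euler('y',-.611)*Ro.from_euler('x',np.pi)
for z in(.04,.016): print(to_tool([.567,.173,z],R.as_euler('xyz')))
import cv2
cv2.imwrite('pics/s6.png',np.hstack([cv2.resize(bot.grab_frame('scene')[100:400,240:640],(400,300)),cv2.resize(bot.grab_frame('top')[90:390,50:450],(400,300))]))
```

```text
(array([-0.0928, -0.0207,  0.1413]), array([ 0.0166,  0.063 , -0.0032]))
(array([-0.1053, -0.021 ,  0.1617]), array([ 0.0166,  0.063 , -0.0032]))
```

View pics/s6.png

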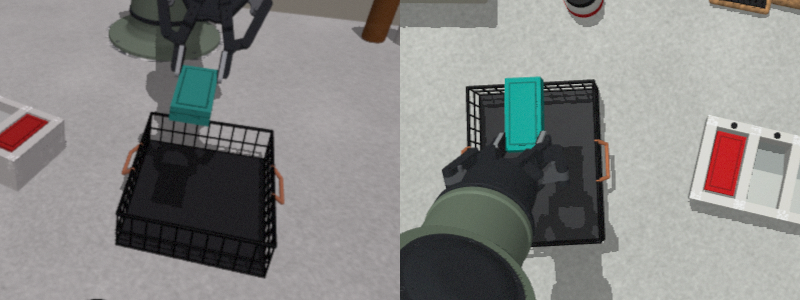

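The tin is held over the basket and nearly level. The arm stopped short of the commanded pose, so I'll check the joints.

Run:
```python
from h import *
print(bot.observe()['qpos'].round(3), [-2.91,-.3,-1.5,.17,-1.26,.16,-2.52])
```

```text
[-0.83   0.351  0.421  2.177  0.543  0.163 -2.506] [-2.91, -0.3, -1.5, 0.17, -1.26, 0.16, -2.52]
```
q6 at 0.163 lower limit (0.16), q7 -2.506 at limit. Hmm: joint 6 range 0.16..1.93 and q7 limit -2.52. So wrist config is near limits. Start q = [1.278,.521,-.036,1.6,.02,1.02,-.11]... strange: TCP at y -.61 with q1=1.278?? Base frame rotated: atan2(-.61,.138)=-1.348; q1 = -1.348+2.626?; so q1→ now -.83 at yaw .26... so q1 sign inverted: -1.348→1.278 (≈ -θ-.07), now θ=.263 → -.33 with shoulder redundant. OK.

Joints 6 and 7 are at their limits. I'll use a gentler tilt (0.35 rad) with the tool facing radially: the tin's far end touches the floor first, and the near end drops about 20 mm.

Run:
```python
from h import *
R=Ro.from_euler('z',.3)*Ro.from_euler('y',-.35)*Ro.from_euler('x',np.pi)
print(to_tool([.55,.172,.18],R.as_euler('xyz')))
```

```text
(array([-0.035 , -0.0201,  0.013 ]), array([ 0.1209, -0.1961, -0.2244]))
```

>>> move_tool:
  moves:
    - {"aperture":0.03,"trans":[-0.012,-0.007,0.004],"turn_vec":[0.04,-0.065,-0.075]}
    - {"aperture":0.03,"trans":[-0.024,-0.014,0.009],"turn_vec":[0.08,-0.13,-0.15]}
    - {"aperture":0.03,"trans":[-0.035,-0.02,0.013],"turn_vec":[0.121,-0.196,-0.224]}
    - {"aperture":0.03,"trans":[-0.035,-0.02,0.013],"turn_vec":[0.121,-0.196,-0.224]}
    - {"aperture":0.03,"trans":[-0.035,-0.02,0.013],"turn_vec":[0.121,-0.196,-0.224]}

```text
clock: 8.9
position: [0.5506, 0.1711, 0.1803]
tool_rot: [-3.141, -0.351, 0.297]
force: [0.4, -0.1, -0.2]
grip_width: 0.0423
finger_force: 61.2
```

Run:
```python
from h import *
R=Ro.from_euler('z',.3)*Ro.from_euler('y',-.35)*Ro.from_euler('x',np.pi)
for z in(.1,.032): print(to_tool([.55,.172,z],R.as_euler('xyz')))
print(bot.observe()['qpos'].round(3))
```

```text
(array([-0.0279, -0.001 ,  0.0753]), array([ 0.0002, -0.0009, -0.0026]))
(array([-0.0513, -0.0009,  0.1391]), array([ 0.0002, -0.0009, -0.0026]))
[-0.296  0.377 -0.167  2.075  0.314  0.363 -1.99 ]
```

>>> move_tool:
  moves:
    - {"aperture":0.03,"trans":[-0.014,0,0.037]}
    - {"aperture":0.03,"trans":[-0.028,0,0.075]}
    - {"aperture":0.03,"trans":[-0.038,0,0.103]}
    - {"aperture":0.03,"trans":[-0.043,0,0.117]}
    - {"aperture":0.03,"trans":[-0.043,0,0.117]}

```text
clock: 9.52
position: [0.556, 0.1735, 0.0642]
tool_rot: [-3.14, -0.33, 0.302]
force: [0.3, -0.3, -1.5]
grip_width: 0.0421
finger_force: 61.9
```

Run:
```python
from h import *
import cv2
R=Ro.from_euler('z',.3)*Ro.from_euler('y',-.35)*Ro.from_euler('x',np.pi)
for z in(.032,): print(to_tool([.55,.172,z],R.as_euler('xyz')))
print(bot.observe()['qpos'].round(3))
cv2.imwrite('pics/s7.png',cv2.resize(bot.grab_frame('scene')[150:390,320:560],(600,600),interpolation=cv2.INTER_CUBIC))
```

```text
(array([-0.0163, -0.0003,  0.0285]), array([-0.0018,  0.02  ,  0.0018]))
[-0.312  0.6   -0.149  2.111  0.857  0.161 -2.52 ]
```

View pics/s7.png

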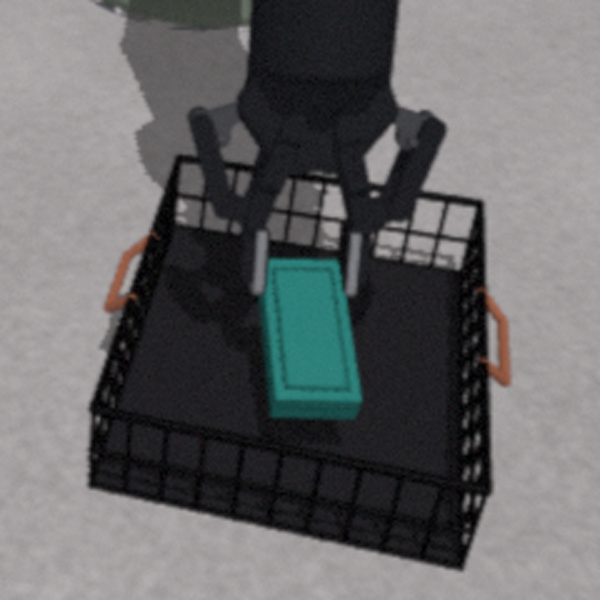

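The tin is well inside the basket, with its front edge at (315,408) just above the floor. The wrist limit needs still less tilt.

Run:
```python
from h import *
R=Ro.from_euler('z',.3)*Ro.from_euler('y',-.2)*Ro.from_euler('x',np.pi)
for z in(.06,.044): print(to_tool([.57,.178,z],R.as_euler('xyz')))
```

```text
(array([ 0.0122, -0.    ,  0.0095]), array([-0.0018, -0.1309,  0.0003]))
(array([ 0.007 , -0.    ,  0.0246]), array([-0.0018, -0.1309,  0.0003]))
```

>>> move_tool:
  moves:
    - {"aperture":0.03,"trans":[0.006,0,0.003],"turn_vec":[0,-0.07,0]}
    - {"aperture":0.03,"trans":[0.012,0,0.006],"turn_vec":[0,-0.131,0]}
    - {"aperture":0.03,"trans":[0.012,0,0.006],"turn_vec":[0,-0.131,0]}
    - {"aperture":0.03,"trans":[0.012,0,0.006],"turn_vec":[0,-0.131,0]}

```text
clock: 10.07
position: [0.5684, 0.1776, 0.0634]
tool_rot: [-3.141, -0.201, 0.302]
force: [0.4, -0.5, -1.6]
grip_width: 0.0422
finger_force: 61.9
```

Run:
```python
from h import *
R=Ro.from_euler('z',.3)*Ro.from_euler('y',-.2)*Ro.from_euler('x',np.pi)
for z in(.041,): print(to_tool([.57,.178,z],R.as_euler('xyz')))
print(bot.observe()['qpos'].round(3))
```

```text
(array([-0.0029,  0.0001,  0.0223]), array([-0.0012, -0.0011,  0.0018]))
[-0.09   0.665 -0.444  1.96   0.708  0.457 -2.314]
```

Now lower to contact, watching the force and easing the grip to 20 N so the tin can pivot down.

>>> move_tool:
  moves:
    - {"aperture":0.03,"trans":[-0.001,0,0.007]}
    - {"aperture":0.03,"trans":[-0.002,0,0.014]}
    - {"aperture":0.03,"trans":[-0.003,0,0.019]}
    - {"aperture":0.03,"trans":[-0.003,0,0.022]}
    - {"aperture":0.03,"trans":[-0.003,0,0.022]}

```text
clock: 10.7
position: [0.5702, 0.1787, 0.0408]
tool_rot: [-3.14, -0.2, 0.304]
force: [0.4, 0.5, -0.9]
grip_width: 0.0421
finger_force: 62.0
```

>>> move_tool:
  moves:
    - {"aperture":0.03}
    - {"aperture":0.03,"trans":[-0.001,0,0.003]}
    - {"aperture":0.03,"trans":[-0.001,0,0.006]}
    - {"aperture":0.03,"trans":[-0.002,0,0.008]}
  force: 20

```text
clock: 11.2
position: [0.5702, 0.1787, 0.0332]
tool_rot: [-3.14, -0.201, 0.303]
force: [-4.6, -0.5, 10.4]
grip_width: 0.0424
finger_force: 63.7
```

Run:
```python
from h import *
print(bot.observe()['qpos'].round(3))
```

```text
[-0.131  0.713 -0.389  1.964  0.76   0.397 -2.364]
```

Floor contact reached (10 N). Release, then look.

>>> move_tool:
  moves:
    - {"aperture":0.044}
    - {"aperture":0.05}
    - {"aperture":0.06}
    - {"aperture":0.065}
    - {"aperture":0.065}
  force: 20

```text
clock: 11.82
position: [0.5699, 0.1784, 0.0329]
tool_rot: [-3.14, -0.2, 0.303]
force: [0.2, -0.3, -0.2]
grip_width: 0.0649
finger_force: 0.0
```

>>> move_tool:
  moves:
    - {"aperture":0.065,"trans":[0,0,-0.02]}
    - {"aperture":0.065,"trans":[0,0,-0.06]}
    - {"aperture":0.065,"trans":[0,0,-0.11]}
    - {"aperture":0.065,"trans":[0,0,-0.16]}
    - {"aperture":0.065,"trans":[0,0,-0.16]}

```text
clock: 12.45
position: [0.5403, 0.169, 0.1943]
tool_rot: [-3.141, -0.206, 0.304]
force: [0.4, -0.0, -0.5]
grip_width: 0.0648
finger_force: 0.0
```

Run:
```python
from h import *
import cv2
cv2.imwrite('pics/s8.png',np.hstack([cv2.resize(bot.grab_frame('scene')[150:390,320:560],(400,400)),cv2.resize(bot.grab_frame('wrist')[0:480,80:560],(400,400))]))
```

```text
(no output)
```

View pics/s8.png

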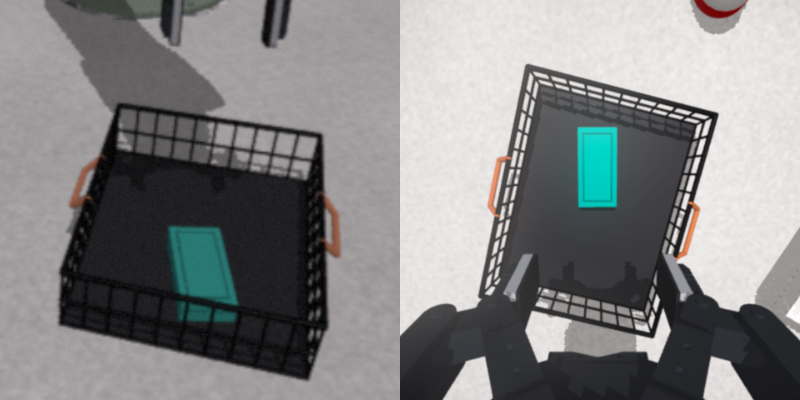

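The tin lies flat on the basket floor, centred at (597,167) in the wrist half, and the gripper is clear. I'll confirm its basket coordinates and hand in.

Run:
```python
from h import *
P=at(bot.calibration('wrist'),316.5,200,.024)-[.550,.172,0]
x,y=Ro.from_euler('z',-.062).apply(P)[:2];print(x,y)
if abs(x)<.09 and abs(y)<.07: print(bot.job_done())
```

```text
0.043261681900451474 0.011094228472975599
the job is handed in; nothing more can be done
None
```

The job is handed in: the turquoise tin was tipped up, gripped by its raised end and left flat in the basket, about 43 mm along x and 11 mm along y from its centre; the red tin was never touched and was still flush in its pocket in the last view I had of it.

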